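# Stow the jar tray under the bench shelf

### The job

The tall bottle in the grey tray would not fit under the little white shelf, so lift it out first and stand it upright on top of the shelf without dropping it. Then slide the tray, with its two low jars still standing in it, in under the shelf, nose first and clear of the shelf's underside, until it is fully home against the back stop and the sprung roller has ridden up and bears down on the tray's nose. Let go and leave everything else undisturbed.

Things in the scene. Friction and masses are not known exactly. Their poses are not given: they have to be found in the camera images.
- tray: loose grey plastic tray, body 210 mm long (x), 85 wide, 35 high, about 0.28 kg. Origin: centre of the body's underside; +x points to its nose, whose last 30 mm is a solid block with flat top. Three cells along x, floor 5 mm, centred at x = -73, -15, +43 mm, hold the tall bottle and the low jars (which is where varies). Steel bar handle behind the -x end
- tray_handle (a point): centre of the tray's handle bar, 165 mm behind the tray's origin (-x), 33 mm above the bench. The bar is 12 mm thick (along the tray's x), 76 mm long (along y), 18 mm high; 54 mm free between it and the tray's end wall, 60 mm free between the two side struts that carry it
- tall_bottle: clear glass bottle with white cap, 48 mm wide, 158 mm high, about 0.18 kg, standing in a cell of the tray. Origin: centre of its base, z up its axis. The round cap is 34 mm wide, from 128 to 158 mm above the base, over a 26 mm neck; the full width ends 100 mm up
- jar_a: low clear glass jar with white lid, 48 mm wide, 50 mm high, about 0.07 kg, loose in a cell of the tray; origin centre of its base
- jar_b: a second low jar, the same as jar_a
- shelf: fixed low shelf: white board on four posts. Origin: on the bench under the board's middle; +x points into the bay, the way the tray goes in; mouth at -x. Guide rails 22 mm high from x = -57 to +127 mm, 106 mm apart inside; back stop 30 mm high, face at x = +127.5. Tray home: its origin at x = +22.5, y = 0 mm here, its handle bar 85 mm out of the board's front edge
- board: the shelf's white board, 115 mm (x) by 270 mm (y) and 16 mm thick, axes as the shelf's. Origin: centre of its underside, 72 mm above the bench; top 88 mm above the bench
- free_spot (a point): a clear point on top of the board, 60 mm to +y of its middle, 88 mm above the bench: good room for the bottle here
- holddown (a joint): sprung hold-down arm hinged just behind the board's back edge, above the far end of the bay: 0 at rest (rad), grows as its roller swings forward and up; about 0.2 with the roller on the tray's nose. It moves by itself when the nose pushes it, about 3 to 6 N
- roller (a point): centre of the arm's white roller, 16 mm thick, 60 mm long across the bay; at rest at x = +102 mm, 34 mm above the bench in the shelf's frame
- dish_jar: low pale glass dish with knobbed lid, 60 mm wide, 54 mm high, standing on the board's other half; origin centre of its base. Leave alone
- reagent_a: stoppered pale glass reagent bottle, 90 mm wide, 170 mm high, on the bench; origin centre of base. Leave alone
- reagent_b: stoppered pale glass reagent bottle, 72 mm wide, 130 mm high, on the bench; origin centre of base. Leave alone
- beaker: empty glass beaker, 70 mm wide, 85 mm high, on the bench; origin centre of base. Leave alone
- wash: white plastic bottle, 60 mm wide, 150 mm high, on the bench; origin centre of base. Leave alone
- scoop: steel lab spoon, 170 mm long, lying on the bench. Leave alone
Mind the look-alikes: they are no part of the job. What is shaped like the tall_bottle but black or red is not meant.

How it is judged:
By the outcome, as a careful person would: the job done as asked, in the order asked, and still so for the second after the job is handed in, with the robot touching nothing.
It also fails if it takes over 64 s, if anything falls off the work surface, if the arm or the gripper's body presses on something with over 40 N, if the wrist force passes 120 N, or if a joint passes its speed limit or range.

### The arm

A 6-joint arm with a two-finger parallel gripper is mounted at the origin on the work surface. World frame = base frame: x ahead of the robot, y to its left, z up, the work surface at z = 0. Lengths are in m, angles in rad, forces in N, time in s.
With the tool pointing down it reaches from about 0.375 to 0.925 m from the base axis. Payload 5.7 kg.
Tool frame: the origin (TCP) lies at the very end of the fingers, on their centre line; the grasp point (between the pads) lies 19 mm behind it; y points along the fingers, z is the direction in which the jaws open and shut, and the axes are right-handed (so a half turn about y gives the same grasp; the last joint's range is limited). The gripper opens to 85 mm and grips with 20 to 120 N. Pads are 22 mm wide; open, the fingers measure 114 mm over their backs; the gripper's body (76 mm by 85 mm) begins 54 mm behind the grasp point. The pads swing forward as they close: fully open they stand 13 mm farther back than shut.
Start: joints at [-1.404, 0.359, 1.51, -0, 1.272, -0.115], TCP at [0.167, -0.576, 0.231] pointing down, gripper open.
Joint ranges: [-2.97, 2.97], [-1.01, 2.36], [0.21, 2.38], [-0.96, 4.11], [0.2, 2.71], [-2.98, 2.98]. Speed limits (rad/s): [2.39, 2.39, 3.14, 3.14, 3.14, 3.14].

### API

Orientations are given as a unit quaternion [w, x, y, z].
In Python, from cell import * gives the robot as it stands.
- The arm moves only by the shell command python3 -m crank 'ROWS' [OPENING] [FORCE]. ROWS is JSON, a list of rows, each a list of 6 numbers: the shift along the tool's x, y, z in m, then the turn, a rotation vector about the tool's x, y, z in rad. A call has exactly 10 rows; each row shifts and turns the commanded pose from where the row before left it, along the tool's axes as they then stand; what a row does not reach is not made up. A row lasts 1/10 s, in which the tool goes at most 50 mm and 8.59 degrees, less where a joint would pass 70% of its speed; a pose out of reach is approached as far as the arm can. A call is refused whole if a number of a shift passes 0.05 or a number of a turn 0.15, either way. A call with a gripper value outside its range is refused whole. OPENING is the finger opening in m, from 0 to 0.0854, set as the call begins (- or left out, the last holds). The fingers move at their own pace and stop on an object; FORCE is the grip in N (left out, the last holds). Time passes only in rows, so rows that do not move let the fingers close, or fill a call up. It gives the time, the measured TCP pose, the force and the opening at its end, in the units of the state.
- read_state(): the state, without advancing time (a new reading comes with each control period).
- read_camera(name): name is "side" or "top" or "wrist"; returns the picture (420x560x3 uint8, red, green, blue); there is no depth.
- camera_params(name): a dict with "fov_y" (degrees; the focal length in pixels is half the picture's height over the tangent of half this angle, whatever the lens; pixels are square), "cx", "cy" (the principal point, pixels), "pose" (4x4, takes a point from camera to world coordinates); the wrist camera has in their place "mount" (4x4, takes a point from camera to tool coordinates, whose origin is the TCP and whose axes are the tool frame's). Camera axes: x right, y down, z forward; pixel columns grow to the right and rows downward; lengths in m; the calibration is good to about 2 mm. The wrist camera is an equidistant fisheye: a pixel r from the principal point sees the ray r / f radians off the axis. A picture is of the moment at which its call begins: read the wrist's pose just before it. camera_params takes no time and is no camera call.
- close_job(): hands the job in, once; it reports no verdict.
The state is a dict: "time_s": time; "joints": joint angles; "qd": joint speeds; "joint_torque": joint torques, N m; "tcp_pos": TCP position; "eef_rot": TCP orientation; "wrist_force": force on the tool from outside, world axes, zero at the start; "wrist_torque": the same for the moment, N m; "opening": opening from 0.0 (shut) to 1.0 (fully open).
Only numpy, scipy, OpenCV 4.12 (cv2) and the standard library are available. Lean on these libraries where they do the work, as an engineer would, in place of code of your own. Each camera call takes 0.05 s, during which the arm holds its last target. There are 200 camera calls.

## Working session

There is one attempt and no reset: what is moved stays moved. The work goes in short steps, Python scripts to look and compute and a shell command to move; the robot and the scene stay as the last step left them, time stands still between calls to the robot, and variables do not carry over. Pictures are saved under pics/ and viewed, about 8 in all and at most 12, crops included, and the job is handed in when it is done.

```bash
ls; mkdir -p pics
python3 - <<'E'
from cell import *
import cv2,numpy as np
np.set_printoptions(precision=4,suppress=True)
for n in ("side","top"):
    cv2.imwrite(f"pics/{n}0.png",read_camera(n)[:,:,::-1]); print(n,camera_params(n))
print(camera_params("wrist"));print(read_state())
E
```

```text
pics
side {'fov_y': 44.73853992114293, 'cx': 283.1240543647467, 'cy': 209.55129020019504, 'pose': array([[ 0.9728, -0.164 ,  0.1636,  0.367 ],
       [-0.2316, -0.6732,  0.7023, -0.7113],
       [-0.005 , -0.721 , -0.6929,  0.8276],
       [ 0.    ,  0.    ,  0.    ,  1.    ]])}
top {'fov_y': 43.862060784228035, 'cx': 280.0122395035876, 'cy': 211.39552228607897, 'pose': array([[-0.0084, -0.998 ,  0.0632,  0.432 ],
       [-1.    ,  0.008 , -0.0053,  0.0344],
       [ 0.0048, -0.0632, -0.998 ,  1.3841],
       [ 0.    ,  0.    ,  0.    ,  1.    ]])}
{'fov_y': 65.70646984690485, 'cx': 278.0314531048231, 'cy': 210.31455826875646, 'mount': array([[ 0.0002,  0.954 ,  0.2998, -0.0758],
       [ 0.001 , -0.2998,  0.954 , -0.1434],
       [ 1.    ,  0.0001, -0.0011, -0.0004],
       [ 0.    ,  0.    ,  0.    ,  1.    ]])}
{'time_s': 0.1, 'joints': array([-1.4041,  0.3594,  1.5113,  0.    ,  1.2725, -0.1151]), 'qd': array([-0.    , -0.0026, -0.0033,  0.0007, -0.0001,  0.0003]), 'joint_torque': array([  0.0003, -52.8652, -27.935 ,  -0.0002,   0.005 ,  -0.    ]), 'tcp_pos': array([ 0.1667, -0.5757,  0.2305]), 'eef_rot': array([ 0.0993, -0.0993,  0.7007, -0.6995]), 'wrist_force': array([-0.0693,  0.2022, -0.5526]), 'wrist_torque': array([ 0.0344,  0.0294, -0.0058]), 'opening': 0.9963017503182984}
```

View pics/top0.png

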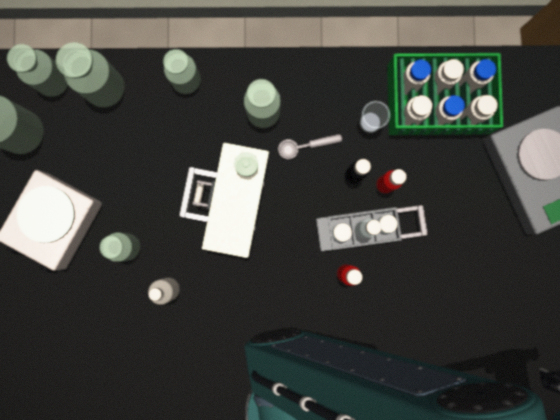

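View pics/side0.png

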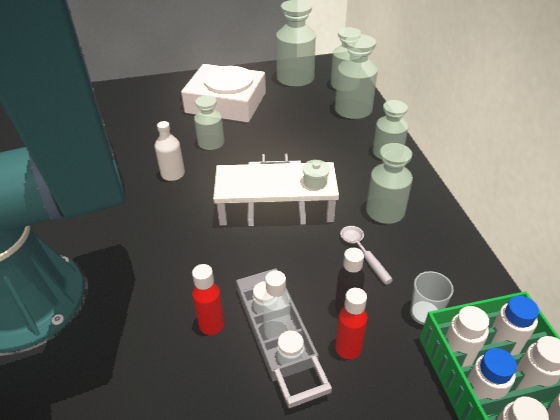

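```bash
cat > h.py <<'E'
from cell import *
import cv2,numpy as np
from scipy.spatial.transform import Rotation as R
np.set_printoptions(precision=4,suppress=True)
def cam(n,st=None):
    p=camera_params(n); f=210/np.tan(np.radians(p["fov_y"]/2))
    if n=="wrist":
        T=np.eye(4); q=st["eef_rot"]; T[:3,:3]=R.from_quat([q[1],q[2],q[3],q[0]]).as_matrix(); T[:3,3]=st["tcp_pos"]; P=T@p["mount"]
    else: P=p["pose"]
    return p["cx"],p["cy"],f,P
def ray(n,uv,st=None):
    cx,cy,f,P=cam(n,st); u,v=uv; a=np.array([u-cx,v-cy])/f
    if n=="wrist":
        r=np.linalg.norm(a); d=np.array([*(a*np.sin(r)/max(r,1e-9)),np.cos(r)])
    else: d=np.array([*a,1])
    return P[:3,3],P[:3,:3]@d
def pt(n,uv,z,st=None):
    o,d=ray(n,uv,st); return o+d*(z-o[2])/d[2]
def proj(n,X,st=None):
    cx,cy,f,P=cam(n,st); c=P[:3,:3].T@(np.array(X)-P[:3,3])
    if n=="wrist":
        th=np.arctan2(np.hypot(c[0],c[1]),c[2]); k=th/np.hypot(c[0],c[1]); return np.array([cx+f*k*c[0],cy+f*k*c[1]])
    return np.array([cx+f*c[0]/c[2],cy+f*c[1]/c[2]])
E
python3 - <<'E'
from h import *
im=cv2.imread("pics/top0.png")
a=cv2.resize(im[125:290,170:440],None,fx=2.9,fy=2.9,interpolation=cv2.INTER_CUBIC)
cv2.imwrite("pics/c1.png",a)
# board corners
m=(im.min(2)>205).astype(np.uint8); 
for c in cv2.findContours(m,cv2.RETR_EXTERNAL,cv2.CHAIN_APPROX_NONE)[0]:
    A=cv2.contourArea(c); (u,v),w,an=cv2.minAreaRect(c)
    if A>25: print("white",A,np.array([u,v]),np.array(w),an)
    if 150<u<300 and 120<v<280 and A>1000:
        print(np.array([pt("top",q,.088)[:2] for q in cv2.boxPoints(((u,v),w,an))]),pt("top",(u,v),.088))
for n,uv in (("342",(342,232)),): print(pt("top",uv,.055))
print("cap375",pt("top",(375,227),.163),pt("top",(375,227),.055),"389",pt("top",(389,224),.163),pt("top",(389,224),.055))
E
```

```text
white 76.5 [154.5 294. ] [10.  9.] 90.0
white 116.5 [354. 277.] [12. 12.] 90.0
white 203.5 [342. 232.] [16. 16.] 90.0
white 323.0 [381.7293 223.9694] [16.3883 28.8117] 82.40535736083984
white 4842.0 [ 44.2763 219.3066] [64.5266 78.505 ] 29.538782119750977
white 109.5 [398.25 176.25] [12.0208 11.3137] 45.0
white 111.0 [363. 166.] [12. 12.] 90.0
white 41.5 [287.5 149.5] [7. 7.] 90.0
white 6055.0 [221.1633 197.0506] [ 73.8393 107.152 ] 10.885527610778809
[[0.4385 0.2889]
 [0.7017 0.2393]
 [0.665  0.0576]
 [0.4025 0.1095]] [0.5511 0.1739 0.088 ]
white 232.5 [420.5 105. ] [16. 19.] 90.0
white 214.5 [487.  104.5] [17. 16.] 90.0
white 215.5 [453.  69.] [16. 16.] 90.0
[ 0.4623 -0.1302  0.055 ]
cap375 [ 0.4709 -0.1943  0.163 ] [ 0.4743 -0.2146  0.055 ] 389 [ 0.4776 -0.2273  0.163 ] [ 0.4817 -0.2505  0.055 ]
```

View pics/c1.png

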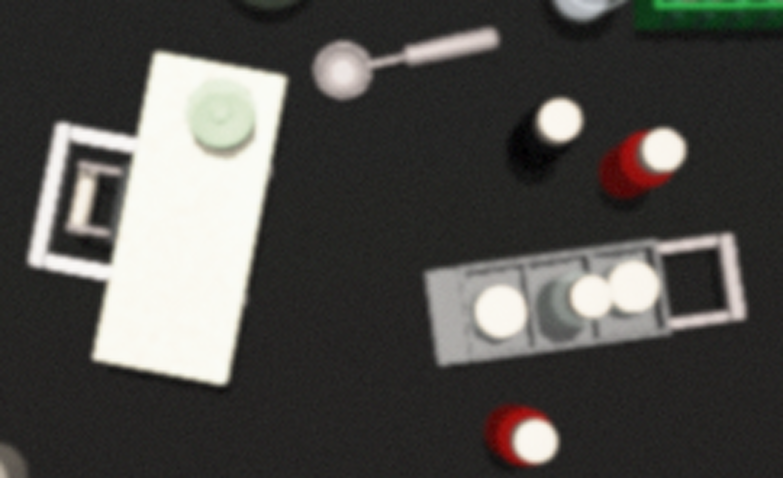

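Run:
```python
from h import *
g=lambda u,v,z: pt("top",(u/2.9+170,v/2.9+125),z)[:2]
ang=lambda d: np.degrees(np.arctan2(d[1],d[0]))
n1,n2=g(425,270,.035),g(440,365,.035); b1,b2=g(735,233,.042),g(746,320,.042)
nose=(n1+n2)/2; bar=(b1+b2)/2
print("nose",nose,"bar out",bar,"len",np.linalg.norm(nose-bar),"want .276; width",np.linalg.norm(n1-n2),np.linalg.norm(b1-b2),"ang",ang(nose-bar), ang(n1-n2)-0, ang(g(425,270,.035)-g(657,240,.035)),ang(g(440,365,.035)-g(668,333,.035)))
c=[g(155,52,.088),g(288,75,.088),g(229,385,.088),g(93,359,.088)]
print("board",np.array(c),"sizes",[np.linalg.norm(c[i]-c[i-1]) for i in range(4)],"c",np.mean(c,0),"ang y:",ang(c[0]-c[3]),ang(c[1]-c[2]),"x:",ang(c[0]-c[1]),ang(c[3]-c[2]))
print("back stop crossbar", g(62,124,.03),g(36,265,.03),"roller",g(92,165,.034),g(74,232,.034))
for n,p in (("redA",(663,150)),("black",(559,121)),("redB",(536,441)),("bot",(592,296))): print(n,g(*p,.158))
print("dish",g(221,115,.13), "jarA",g(500,310,.055),"jarB",g(633,286,.055))
st=read_state(); q=st["eef_rot"]; M=R.from_quat([q[1],q[2],q[3],q[0]]).as_matrix(); print(M,st["tcp_pos"])
```

```text
nose [ 0.4569 -0.0734] bar out [ 0.4909 -0.3473] len 0.2760173680017992 want .276; width 0.0856145402263657 0.07789394851750146 ang 97.07963806406414 8.238081251895276 96.90414440786643 97.47601567273817
board [[0.6873 0.168 ]
 [0.6664 0.0531]
 [0.3997 0.1053]
 [0.4228 0.2214]] sizes [np.float64(0.2698679023496182), np.float64(0.11682821984520887), np.float64(0.2717738151710896), np.float64(0.11829833233731395)] c [0.5441 0.137 ] ang y: -11.396646770702022 -11.08252620428987 x: 79.66801216104035 78.73360290206368
back stop crossbar [0.6338 0.2579] [0.5068 0.2808] roller [0.596  0.2302] [0.5359 0.2463]
redA [ 0.5896 -0.2536]
black [ 0.6141 -0.1691]
redB [ 0.3543 -0.1457]
bot [ 0.4709 -0.1933]
dish [0.6255 0.1087] jarA [ 0.4625 -0.1312] jarB [ 0.4827 -0.2487]
[[-0.9606 -0.0003  0.2781]
 [-0.2781  0.0017 -0.9606]
 [-0.0002 -1.     -0.0017]] [ 0.1667 -0.5757  0.2305]
```

Candidates for tall_bottle (top view): white-capped black (363,166), red (398,176), red (354,277), off-tray small wash-like bottle (155,294), clear one in the tray's middle cell (374,227). The crop shows the clear bottle at (374,227), which sits exactly midway between the jars, so that is the one.

```bash
python3 -m crank '[[-0.0398,0,-0.0283,0,0,0],[-0.0398,0,-0.0283,0,0,0],[-0.0398,0,-0.0283,0,0,0],[-0.0398,0,-0.0283,0,0,0],[-0.0398,0,-0.0283,0,0,0],[-0.0398,0,-0.0283,0,0,0],[-0.0398,0,-0.0283,0,0,0],[-0.0398,0,-0.0283,0,0,0],[-0.0398,0,-0.0283,0,0,0],[-0.0398,0,-0.0283,0,0,0]]' 0.06 30
cat >> h.py <<'E'
def tool(st):
    q=st["eef_rot"]; return R.from_quat([q[1],q[2],q[3],q[0]]).as_matrix()
def shift(X,st):
    return tool(st).T@(np.array(X)-st["tcp_pos"])
def snap(f):
    st=read_state(); im=read_camera("wrist")[:,:,::-1].copy(); cv2.imwrite(f,im); return st,im
def jaw(st): M=tool(st); return np.degrees(np.arctan2(M[1,2],M[0,2]))
E
python3 - <<'E'
from h import *
st,im=snap("pics/w1.png")
print(st["tcp_pos"],jaw(st),tool(st),st["wrist_force"])
print("pred cap",proj("wrist",(.471,-.193,.163),st))
print(shift((.471,-.193,.127),st))
E
```

```text
time_s: 1.1
tcp_pos: [0.4712, -0.1919, 0.2312]
eef_rot: [0.099, -0.099, 0.7, -0.7]
wrist_force: [-0.4, -1.6, 0.9]
opening: 0.705
[ 0.4712 -0.1919  0.2312] -73.8565488225443 [[-0.9606 -0.0003  0.278 ]
 [-0.278   0.0002 -0.9606]
 [ 0.0002 -1.     -0.0002]] [-0.4168 -1.5939  0.948 ]
pred cap [280.5195 223.8246]
[0.0004 0.1042 0.001 ]
```

View pics/w1.png

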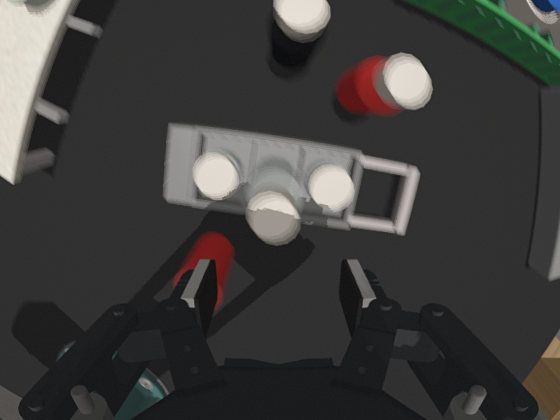

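Wrist view: clear bottle's cap top near (273,217), jars' lids at (216,176) and (332,188), fingertips around (210,290) and (355,290); bottle confirmed as the clear one.

Run:
```python
from h import *
im=cv2.imread("pics/w1.png"); m=(im.min(2)>165).astype(np.uint8)
m[:, :150]=0; m[250:]=0
st=read_state()
for c in cv2.findContours(m,cv2.RETR_EXTERNAL,cv2.CHAIN_APPROX_NONE)[0]:
    if cv2.contourArea(c)>100: print(cv2.contourArea(c),cv2.minEnclosingCircle(c))
a,b=pt("wrist",(216,176),.055,st),pt("wrist",(332,188),.055,st)
print(a,b,(a+b)/2,np.linalg.norm(a-b),pt("wrist",(273,217),.163,st),pt("wrist",(273,214),.163,st))
```

```text
134.0 ((370.0, 223.0), 21.58713150024414)
545.0 ((274.0, 211.0), 23.769826889038086)
259.5 ((406.5, 200.0), 30.923391342163086)
1419.5 ((331.5, 187.40908813476562), 23.034835815429688)
169.0 ((383.5, 164.5), 23.162569046020508)
1440.0 ((214.63975524902344, 174.45962524414062), 23.42062759399414)
1577.5 ((408.0, 80.5), 25.124788284301758)
1180.5 ((301.5, 7.0), 25.480484008789062)
[ 0.4694 -0.1209  0.055 ] [ 0.4905 -0.2376  0.055 ] [ 0.4799 -0.1793  0.055 ] 0.1185333762265225 [ 0.4787 -0.1806  0.163 ] [ 0.4808 -0.18    0.163 ]
```

Run:
```python
from h import *
st=read_state(); print(st["time_s"],st["tcp_pos"],st["qd"])
print("side nose jar",pt("side",(265,291),.055),"tail",pt("side",(291,344),.055),"cap",pt("side",(276,277),.163))
M=tool(st)
for dz in(-.03,0,.03): print(proj("wrist",st["tcp_pos"]+M[:,2]*dz,st))
im=read_camera("side")[:,:,::-1]; cv2.imwrite("pics/s1.png",cv2.resize(im[100:400,200:400],None,fx=2.6,fy=2,interpolation=cv2.INTER_CUBIC)) 
t=read_camera("top")[:,:,::-1]; cv2.imwrite("pics/t1.png",t)
st2,im=snap("pics/w2.png"); print(st2["tcp_pos"])
m=(im.min(2)>165).astype(np.uint8); m[:, :150]=0; m[250:]=0
for c in cv2.findContours(m,cv2.RETR_EXTERNAL,cv2.CHAIN_APPROX_NONE)[0]:
    if cv2.contourArea(c)>1000: q,r=cv2.minEnclosingCircle(c); print(q,r,pt("wrist",q,.055,st2))
```

```text
1.15 [ 0.4753 -0.1862  0.2313] [-0.0949 -0.0151  0.026  -0.0358  0.0055 -0.1775]
side nose jar [ 0.4654 -0.1346  0.055 ] tail [ 0.4855 -0.2552  0.055 ] cap [ 0.4753 -0.1914  0.163 ]
[219.4381 268.8196]
[279.2663 269.4749]
[339.0348 268.8022]
[ 0.4716 -0.1913  0.231 ]
(334.98162841796875, 191.03060913085938) 22.1708927154541 [ 0.484  -0.2473  0.055 ]
(218.05152893066406, 178.1824493408203) 22.03002166748047 [ 0.4632 -0.1294  0.055 ]
(412.06817626953125, 88.01515197753906) 23.372034072875977 [ 0.6113 -0.2912  0.055 ]
(308.0, 11.5) 24.86473274230957 [ 0.6498 -0.1681  0.055 ]
```

```bash
python3 -m crank '[[-0.001,0.012,0,0,0,0],[0,0.016,0,0,0,0],[0,0.018,0,0,0,0],[0,0.018,0,0,0,0],[0,0.016,0,0,0,0],[0,0.012,0,0,0,0],[0,0.008,0,0,0,0],[0,0.004,0,0,0,0],[0,0,0,0,0,0],[0,0,0,0,0,0]]'
python3 -m crank '[[0,0,0,0,0,0],[0,0,0,0,0,0],[0,0,0,0,0,0],[0,0,0,0,0,0],[0,0,0,0,0,0],[0,0,0,0,0,0],[0,0,0,0,0,0],[0,0,0,0,0,0],[0,0,0,0,0,0],[0,0,0,0,0,0]]' 0 40
python3 - <<'E'
from h import *
st,im=snap("pics/w3.png"); print(st["tcp_pos"],jaw(st),st["opening"]*.0854,st["wrist_force"])
E
```

```text
time_s: 2.3
tcp_pos: [0.4717, -0.1938, 0.1277]
eef_rot: [-0.099, 0.099, -0.7, 0.7]
wrist_force: [-0.3, 0.5, 0.2]
opening: 0.701
time_s: 3.3
tcp_pos: [0.4717, -0.1933, 0.128]
eef_rot: [0.1, -0.099, 0.7, -0.7]
wrist_force: [-1.0, 1.5, 6.3]
opening: 0.389
[ 0.4717 -0.1933  0.128 ] -73.8497309013727 0.0332627274607688 [-0.9791  1.5218  6.2948]
```

View pics/w3.png

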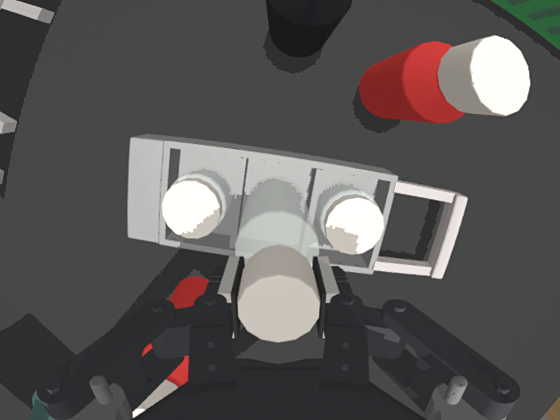

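Bottle gripped by the cap (opening 33 mm, cap at (278,300) between the pads), jars at (192,207),(353,223) untouched. Lifting.

```bash
python3 -m crank '[[0,-0.004,0,0,0,0],[0,-0.01,0,0,0,0],[0,-0.016,0,0,0,0],[0,-0.018,0,0,0,0],[0,-0.018,0,0,0,0],[0,-0.018,0,0,0,0],[0,-0.016,0,0,0,0],[0,-0.01,0,0,0,0],[0,-0.006,0,0,0,0],[0,-0.002,0,0,0,0]]'
python3 - <<'E'
from h import *
st=read_state(); print(st["tcp_pos"],st["opening"]*.0854,st["wrist_force"])
cv2.imwrite("pics/s2.png",read_camera("side")[:,:,::-1])
E
```

```text
time_s: 4.35
tcp_pos: [0.4715, -0.1936, 0.2458]
eef_rot: [-0.099, 0.099, -0.7, 0.7]
wrist_force: [0.1, -0.5, -1.3]
opening: 0.385
[ 0.4715 -0.1936  0.2458] 0.03284961437019315 [ 0.0882 -0.4926 -1.26  ]
```

View pics/s2.png

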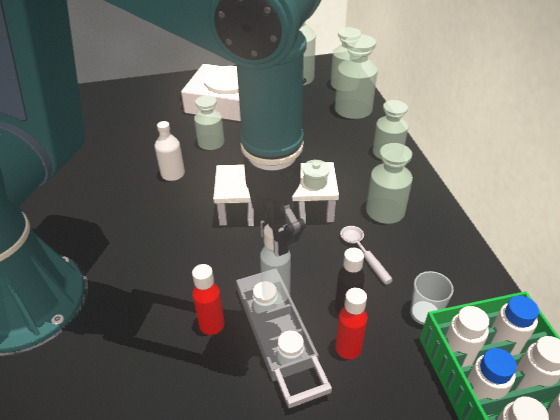

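Side view: bottle hangs upright at (276,265) above the tray and both jars still stand at (265,293) and (290,345). Carry to the free spot.

```bash
python3 -m crank '[[-0.0016,0,-0.0048,0,0,0],[-0.0032,0,-0.0095,0,0,0],[-0.0047,0,-0.0142,0,0,0],[-0.0063,0,-0.019,0,0,0],[-0.007,0,-0.0209,0,0,0],[-0.007,0,-0.0209,0,0,0],[-0.007,0,-0.0209,0,0,0],[-0.007,0,-0.0209,0,0,0],[-0.007,0,-0.0209,0,0,0],[-0.007,0,-0.0209,0,0,0]]'
python3 -m crank '[[-0.007,0,-0.0209,0,0,0],[-0.007,0,-0.0209,0,0,0],[-0.007,0,-0.0209,0,0,0],[-0.007,0,-0.0209,0,0,0],[-0.0063,0,-0.019,0,0,0],[-0.0057,0,-0.0171,0,0,0],[-0.0047,0,-0.0142,0,0,0],[-0.0032,0,-0.0095,0,0,0],[-0.0019,0,-0.0057,0,0,0],[-0.001,0,-0.0028,0,0,0]]'
python3 - <<'E'
from h import *
st,im=snap("pics/w4.png"); print(st["tcp_pos"],jaw(st),st["opening"]*.0854,st["wrist_force"],shift((.485,.149,.2125),st))
cv2.imwrite("pics/w4b.png",im)
print("board corners pred",[proj("wrist",(*c,.088),st) for c in ((.4228-.0015,.2214),(.3997,.1053))])
E
```

```text
time_s: 5.4
tcp_pos: [0.4781, -0.0092, 0.245]
eef_rot: [0.099, -0.1, 0.7, -0.7]
wrist_force: [-0.3, 0.1, -1.8]
opening: 0.382
time_s: 6.4
tcp_pos: [0.4853, 0.1491, 0.2452]
eef_rot: [-0.099, 0.1, -0.7, 0.7]
wrist_force: [0.0, 0.4, -2.9]
opening: 0.387
[0.4853 0.1491 0.2452] -73.82369398973714 0.033055877282765475 [ 0.0183  0.3892 -2.8627] [0.0003 0.0327 0.    ]
board corners pred [array([192.8341, 231.5391]), array([296.0542, 278.7134])]
```

View pics/w4b.png

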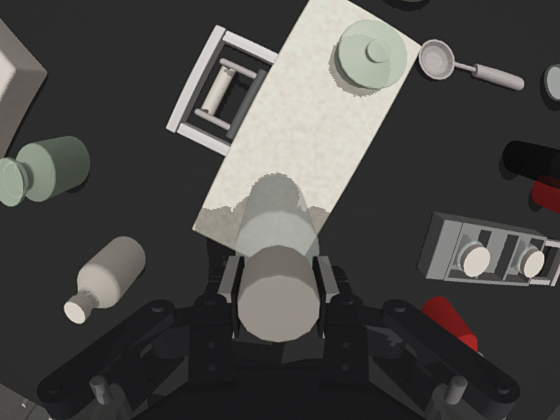

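Board's near corner seen at (193,228) vs predicted (193,231): position is good. Lower it.

```bash
python3 -m crank '[[0,0.003,0,0,0,0],[0,0.006,0,0,0,0],[0,0.007,0,0,0,0],[0,0.006,0,0,0,0],[0,0.004,0,0,0,0],[0,0.003,0,0,0,0],[0,0.002,0,0,0,0],[0,0.002,0,0,0,0],[0,0.001,0,0,0,0],[0,0,0,0,0,0]]'
```

```text
time_s: 7.45
tcp_pos: [0.4854, 0.1487, 0.2113]
eef_rot: [0.099, -0.099, 0.7, -0.7]
wrist_force: [0.3, -0.7, -3.2]
opening: 0.388
```

```bash
python3 -m crank '[[0,0.0005,0,0,0,0],[0,0.0005,0,0,0,0],[0,0,0,0,0,0],[0,0,0,0,0,0],[0,0,0,0,0,0],[0,0,0,0,0,0],[0,0,0,0,0,0],[0,0,0,0,0,0],[0,0,0,0,0,0],[0,0,0,0,0,0]]'
```

```text
time_s: 8.45
tcp_pos: [0.4859, 0.1488, 0.2109]
eef_rot: [0.1, -0.099, 0.7, -0.7]
wrist_force: [-0.7, 0.4, 5.7]
opening: 0.386
```

```bash
python3 -m crank '[[0,0,0,0,0,0],[0,0,0,0,0,0],[0,0,0,0,0,0],[0,0,0,0,0,0],[0,-0.005,0,0,0,0],[0,-0.012,0,0,0,0],[0,-0.018,0,0,0,0],[0,-0.018,0,0,0,0],[0,-0.02,0,0,0,0],[0,-0.02,0,0,0,0]]' 0.062
python3 - <<'E'
from h import *
st,im=snap("pics/w5.png"); print(st["tcp_pos"],jaw(st),st["opening"]*.0854,st["wrist_force"])
im2=read_camera("side")[:,:,::-1]; cv2.imwrite("pics/s3.png",im2)
b=np.zeros((420,800,3),np.uint8); b[:315,:420]=cv2.resize(im,(420,315)); b[:300,430:800]=cv2.resize(im2[60:300,140:440],(370,300)); cv2.imwrite("pics/m1.png",b[:320])
E
```

```text
time_s: 9.45
tcp_pos: [0.4855, 0.1487, 0.3052]
eef_rot: [0.1, -0.099, 0.7, -0.7]
wrist_force: [-0.4, -0.4, 0.2]
opening: 0.728
[0.4855 0.1487 0.3052] -73.85248855783736 0.06213725838519707 [-0.4192 -0.3661  0.1862]
```

View pics/m1.png

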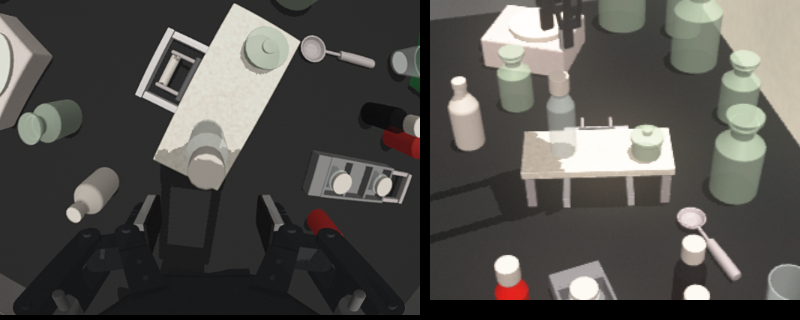

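Bottle stands upright on the board (base ~ (562,152) in the side half), dish untouched. On to the handle.

```bash
python3 -m crank '[[0.0131,0,0.0472,0,0,0],[0.0131,0,0.0472,0,0,0],[0.0131,0,0.0472,0,0,0],[0.0131,0,0.0472,0,0,0],[0.0131,0,0.0472,0,0,0],[0.0131,0,0.0472,0,0,0],[0.0131,0,0.0472,0,0,0],[0.0131,0,0.0472,0,0,0],[0.0131,0,0.0472,0,0,0],[0.0131,0,0.0472,0,0,0]]' 0.05
python3 -m crank '[[0,0.01,0,0,0.08,0],[0,0.02,0,0,0.078,0],[0,0.03,0,0,0,0],[0,0.04,0,0,0,0],[0,0.03,0,0,0,0],[0,0.02,0,0,0,0],[0,0.01,0,0,0,0],[0,0.005,0,0,0,0],[0,0,0,0,0,0],[0,0,0,0,0,0]]'
python3 - <<'E'
from h import *
st,im=snap("pics/w6.png"); print(st["tcp_pos"],jaw(st),st["opening"]*.0854,st["wrist_force"],proj("wrist",(.4903,-.3413,.042),st))
for dx in(-1,1):
  for s in (-1,1):
    d=np.array([-.1236,.9923]);n=np.array([.9923,.1236]); print(proj("wrist",(*(np.array([.4903,-.3413])+s*.006*d+dx*.038*n),.042),st))
E
```

```text
time_s: 10.55
tcp_pos: [0.4902, -0.3431, 0.303]
eef_rot: [0.099, -0.099, 0.7, -0.7]
wrist_force: [0.6, -0.7, -0.2]
opening: 0.588
time_s: 11.55
tcp_pos: [0.4915, -0.3417, 0.1394]
eef_rot: [-0.044, 0.043, -0.705, 0.706]
wrist_force: [0.5, -0.2, 0.7]
opening: 0.584
[ 0.4915 -0.3417  0.1394] -82.90448999933628 0.04983398087923704 [ 0.5179 -0.1897  0.7031] [277.9084 211.927 ]
[285.2637 256.1847]
[270.5913 256.19  ]
[285.9129 163.4926]
[269.8656 163.4985]
```

View pics/w6.png

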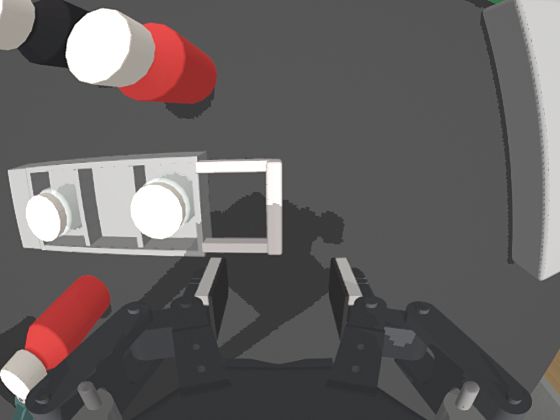

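Handle bar's top seen at u 267–281, v 160–255 (centre (274,208), predicted (278,212), i.e. ~3 mm toward the nose). Tool aligned; descend and grip it.

```bash
python3 -m crank '[[-0.001,0.01,-0.003,0,0,0],[0,0.018,0,0,0,0],[0,0.02,0,0,0,0],[0,0.02,0,0,0,0],[0,0.02,0,0,0,0],[0,0.015,0,0,0,0],[0,0.01,0,0,0,0],[0,0.006,0,0,0,0],[0,0.003,0,0,0,0],[0,0,0,0,0,0]]'
python3 -m crank '[[0,0,0,0,0,0],[0,0,0,0,0,0],[0,0,0,0,0,0],[0,0,0,0,0,0],[0,0,0,0,0,0],[0,0,0,0,0,0],[0,0,0,0,0,0],[0,0,0,0,0,0],[0,0,0,0,0,0],[0,0,0,0,0,0]]' 0 70
```

```text
time_s: 12.6
tcp_pos: [0.4916, -0.3381, 0.0164]
eef_rot: [-0.044, 0.044, -0.706, 0.706]
wrist_force: [-0.1, -0.7, 0.6]
opening: 0.582
time_s: 13.6
tcp_pos: [0.4918, -0.3384, 0.0171]
eef_rot: [-0.044, 0.044, -0.705, 0.706]
wrist_force: [-1.3, 0.2, 5.8]
opening: 0.129
```

```bash
python3 -m crank '[[0.0025,0,0,0,0.015,0],[0.005,0,0,0,0.03,0],[0.0063,0,0,0,0.038,0],[0.007,0,0,0,0.042,0],[0.007,0,0,0,0.042,0],[0.007,0,0,0,0.042,0],[0.0066,0,0,0,0.04,0],[0.0058,0,0,0,0.035,0],[0.004,0,0,0,0.025,0],[0.0016,0,0,0,0.01,0]]'
python3 - <<'E'
from h import *
st=read_state(); im=read_camera("top")[:,:,::-1]; print(st["tcp_pos"],jaw(st))
print(shift((.5165,-.003,.0171),st))
S=np.array([.5441,.137]);x=np.array([np.cos(np.radians(78.8)),np.sin(np.radians(78.8))]);y=np.array([-x[1],x[0]])
r=st["tcp_pos"][:2]-S; print("handle in shelf",r@x,r@y)
cv2.imwrite("pics/c2.png",cv2.resize(im[125:290,170:440],None,fx=2.9,fy=2.9,interpolation=cv2.INTER_CUBIC))
E
```

```text
time_s: 14.6
tcp_pos: [0.44, -0.3388, 0.0171]
eef_rot: [0.069, -0.071, -0.703, 0.705]
wrist_force: [4.5, -2.5, 4.5]
opening: 0.122
[ 0.44   -0.3388  0.0171] -101.3431039210399
[-0.0089 -0.0007 -0.3442]
handle in shelf -0.48691817720010977 0.009672597437940881
```

View pics/c2.png

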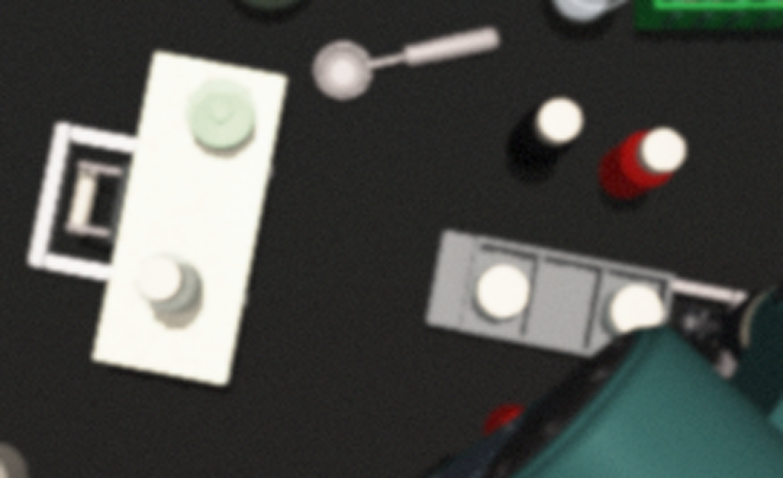

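Run:
```python
from h import *
g=lambda u,v,z: pt("top",(u/2.9+170,v/2.9+125),z)[:2]
S=np.array([.5441,.137]);x=np.array([np.cos(np.radians(78.8)),np.sin(np.radians(78.8))]);y=np.array([-x[1],x[0]])
sh=lambda p:np.array([(p-S)@x,(p-S)@y])*1000
for n,a in (("noseL",(445,231,.035)),("noseR",(427,324,.035)),("edge far end",(676,274,.035)),("roller",(92,163,.034)),("roller",(72,234,.034)),("stop",(62,124,.03)),("stop",(34,265,.03)),("bottle",(161,280,.246)),("jar",(502,291,.055)),("jar",(638,308,.055))): print(n,sh(g(*a)))
```

```text
noseL [-220.3166  -33.3517]
noseR [-219.5804   51.3916]
edge far end [-430.2266  -33.9413]
roller [101.8939 -34.5651]
roller [106.9795  31.3975]
stop [135.9998 -64.5558]
stop [135.6107  64.8626]
bottle [-1.6074 62.1784]
jar [-277.7059   11.1767]
jar [-397.9268    3.6117]
```

Tray is square to the bay (edge −33.4→−33.9 mm), 9 mm off to +y, nose at −220 mm. Slide forward, taking out the 9 mm.

```bash
python3 -m crank '[[-0.0005,0,-0.003,0,0,0],[-0.001,0,-0.006,0,0,0],[-0.001,0,-0.01,0,0,0],[-0.001,0,-0.013,0,0,0],[-0.0015,0,-0.015,0,0,0],[-0.0015,0,-0.015,0,0,0],[-0.001,0,-0.013,0,0,0],[-0.001,0,-0.01,0,0,0],[-0.0005,0,-0.006,0,0,0],[0,0,-0.003,0,0,0]]'
python3 - <<'E'
from h import *
st=read_state(); im=read_camera("side")[:,:,::-1]; print(st["tcp_pos"],jaw(st),st["wrist_force"])
t=read_camera("top")[:,:,::-1]
b=np.zeros((480,800,3),np.uint8); b[:,:400]=cv2.resize(im[130:370,160:360],(400,480)); b[:400,400:]=cv2.resize(t[125:275,260:410],(400,400)); cv2.imwrite("pics/m2.png",b)
S=np.array([.5441,.137]);x=np.array([np.cos(np.radians(78.8)),np.sin(np.radians(78.8))]);y=np.array([-x[1],x[0]])
r=st["tcp_pos"][:2]-S; print("handle in shelf",r@x,r@y)
E
```

```text
time_s: 15.65
tcp_pos: [0.4662, -0.2483, 0.017]
eef_rot: [0.068, -0.069, -0.703, 0.705]
wrist_force: [-2.5, -9.7, 7.3]
opening: 0.128
[ 0.4662 -0.2483  0.017 ] -101.11925605426538 [-2.4666 -9.6584  7.2772]
handle in shelf -0.39308660041255133 0.0015596222651607656
```

View pics/m2.png

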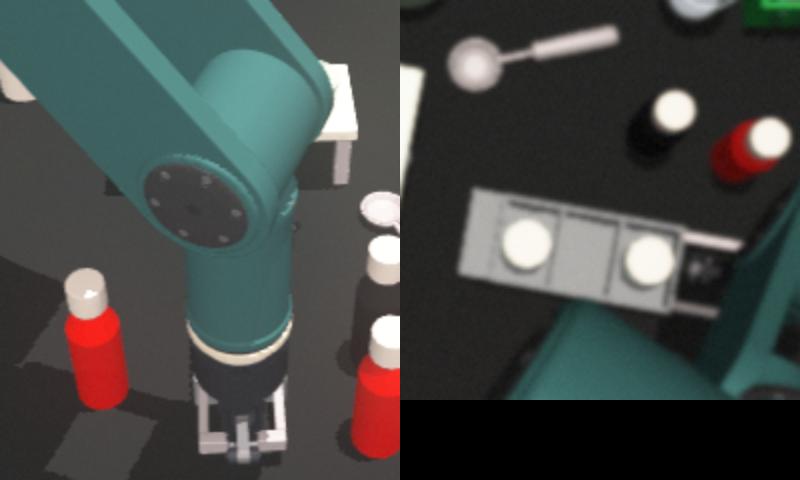

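Side/top view: jars still standing at top-crop (527,243),(649,260), nose corners (473,188),(459,275), the rear of the tray clear of the red bottles.

```bash
cat >> h.py <<'E'
S=np.array([.5441,.137]);ex=np.array([np.cos(np.radians(78.8)),np.sin(np.radians(78.8))]);ey=np.array([-ex[1],ex[0]])
sh=lambda p:np.array([(np.array(p)[:2]-S)@ex,(np.array(p)[:2]-S)@ey])*1000
E
python3 - <<'E'
from h import *
g=lambda u,v,z: pt("top",(260+(u-400)/2.667,125+v/2.667),z)
for p in ((473,188,.035),(459,276,.035),(685,228,.035),(672,313,.035),(527,243,.055),(649,260,.055)): print(sh(g(*p)))
E
```

```text
[-123.9167  -39.3554]
[-126.4393   47.3723]
[-333.7508  -39.4227]
[-335.8632   44.1747]
[-184.457     4.8585]
[-302.1406   -0.8757]
```

```bash
python3 -m crank '[[-0.0005,0,-0.004,0,0,0],[-0.0005,0,-0.008,0,0,0],[-0.0005,0,-0.012,0,0,0],[-0.0005,0,-0.012,0,0,0],[-0.0005,0,-0.012,0,0,0],[-0.0005,0,-0.012,0,0,0],[0,0,-0.012,0,0,0],[0,0,-0.012,0,0,0],[0,0,-0.008,0,0,0],[0,0,-0.004,0,0,0]]'
python3 - <<'E'
from h import *
st=read_state(); print(sh(st["tcp_pos"]),jaw(st))
t=read_camera("top")[:,:,::-1]; cv2.imwrite("pics/t3.png",t)
m=(t.min(2)>205).astype(np.uint8)
for c in cv2.findContours(m,cv2.RETR_EXTERNAL,cv2.CHAIN_APPROX_NONE)[0]:
    q,r=cv2.minEnclosingCircle(c)
    if 60<cv2.contourArea(c)<400 and 250<q[0]<400 and 150<q[1]<290: print(q,r,sh(pt("top",q,.055)))
s,_=snap("pics/w7.png")
E
```

```text
time_s: 16.75
tcp_pos: [0.4877, -0.1545, 0.017]
eef_rot: [0.068, -0.069, -0.703, 0.705]
wrist_force: [-2.0, -9.2, 9.0]
opening: 0.126
[-296.8921   -1.3395] -101.11256399523127
(316.68084716796875, 213.76596069335938) 8.554513931274414 [-206.0996   -5.3548]
(270.71429443359375, 207.5) 8.654747009277344 [-87.7911   0.76  ]
(398.3571472167969, 176.2142791748047) 6.3608574867248535 [-394.6281 -139.386 ]
(362.65625, 165.875) 6.345081329345703 [-299.8129 -148.5856]
```

```bash
python3 -m crank '[[0,0,-0.004,0,0,0],[0,0,-0.008,0,0,0],[0,0,-0.012,0,0,0],[0,0,-0.012,0,0,0],[0,0,-0.012,0,0,0],[0,0,-0.012,0,0,0],[0,0,-0.012,0,0,0],[0,0,-0.012,0,0,0],[0,0,-0.01,0,0,0],[0,0,-0.006,0,0,0]]'
python3 - <<'E'
from h import *
st=read_state(); print(sh(st["tcp_pos"]),jaw(st),st["wrist_force"])
E
python3 -m crank '[[0,0,-0.005,0,0,0],[0,0,-0.005,0,0,0],[0,0,-0.005,0,0,0],[0,0,-0.005,0,0,0],[0,0,-0.005,0,0,0],[0,0,-0.005,0,0,0],[0,0,-0.004,0,0,0],[0,0,-0.003,0,0,0],[0,0,-0.002,0,0,0],[0,0,-0.001,0,0,0]]'
python3 - <<'E'
from h import *
st=read_state(); print(sh(st["tcp_pos"]),jaw(st),st["wrist_force"],st["opening"]*.0854)
E
```

```text
time_s: 17.85
tcp_pos: [0.5068, -0.0564, 0.017]
eef_rot: [0.068, -0.069, -0.703, 0.705]
wrist_force: [-2.1, -11.7, 12.1]
opening: 0.13
[-196.9969   -0.9643] -101.10856374399674 [ -2.1485 -11.7298  12.1287]
time_s: 18.85
tcp_pos: [0.5141, -0.0183, 0.017]
eef_rot: [0.069, -0.068, -0.702, 0.705]
wrist_force: [-3.2, -15.3, 13.5]
opening: 0.127
[-158.2051   -0.7733] -101.10926206343483 [ -3.172  -15.2773  13.4704] 0.010860785459194102
```

```bash
python3 -m crank '[[0,0,-0.002,0,0,0],[0,0,-0.002,0,0,0],[0,0,-0.002,0,0,0],[0,0,-0.002,0,0,0],[0,0,-0.0015,0,0,0],[0,0,-0.0015,0,0,0],[0,0,-0.001,0,0,0],[0,0,-0.001,0,0,0],[0,0,-0.0005,0,0,0],[0,0,0,0,0,0]]'
python3 -m crank '[[0,0,-0.001,0,0,0],[0,0,-0.001,0,0,0],[0,0,-0.001,0,0,0],[0,0,0,0,0,0],[0,0,0,0,0,0],[0,0,0,0,0,0],[0,0,0,0,0,0],[0,0,0,0,0,0],[0,0,0,0,0,0],[0,0,0,0,0,0]]'
python3 - <<'E'
from h import *
st=read_state(); print(sh(st["tcp_pos"]),jaw(st),st["wrist_force"],st["opening"]*.0854)
E
```

```text
time_s: 19.85
tcp_pos: [0.5166, -0.0052, 0.017]
eef_rot: [0.069, -0.068, -0.702, 0.705]
wrist_force: [-2.5, -13.4, 12.4]
opening: 0.131
time_s: 20.85
tcp_pos: [0.5172, -0.0022, 0.017]
eef_rot: [0.069, -0.068, -0.702, 0.705]
wrist_force: [-2.2, -13.0, 12.6]
opening: 0.124
[-141.7942   -0.638 ] -101.12439693897677 [ -2.1518 -12.9549  12.6091] 0.010603591274496501
```

```bash
Z='[0,0,0,0,0,0]'; python3 -m crank '[[0,0,-0.001,0,0,0],[0,0,-0.001,0,0,0],[0,0,0,0,0,0],[0,0,0,0,0,0],[0,0,0,0,0,0],[0,0,0,0,0,0],[0,0,0,0,0,0],[0,0,0,0,0,0],[0,0,0,0,0,0],[0,0,0,0,0,0]]'
```

```text
time_s: 21.85
tcp_pos: [0.5175, -0.0003, 0.017]
eef_rot: [0.069, -0.068, -0.702, 0.705]
wrist_force: [-1.7, -13.5, 13.0]
opening: 0.126
```

```bash
python3 -m crank '[[0,0,-0.001,0,0,0],[0,0,-0.001,0,0,0],[0,0,0,0,0,0],[0,0,0,0,0,0],[0,0,0,0,0,0],[0,0,0,0,0,0],[0,0,0,0,0,0],[0,0,0,0,0,0],[0,0,0,0,0,0],[0,0,0,0,0,0]]'
```

```text
time_s: 22.85
tcp_pos: [0.5176, -0.0, 0.017]
eef_rot: [0.069, -0.068, -0.702, 0.706]
wrist_force: [-4.7, -23.7, 13.5]
opening: 0.127
```

Force jumped from 13 to 24 N and motion stopped: home against the stop. Let go and rise.

```bash
python3 -m crank '[[0,0,0,0,0,0],[0,0,0,0,0,0],[0,0,0,0,0,0],[0,0,0,0,0,0],[0,0,0,0,0,0],[0,0,0,0,0,0],[0,-0.005,0,0,0,0],[0,-0.012,0,0,0,0],[0,-0.018,0,0,0,0],[0,-0.02,0,0,0,0]]' 0.045
python3 -m crank '[[0,-0.02,0,0,0,0],[0,-0.02,0,0,0,0],[0,-0.02,0,0,0,0],[0,-0.02,0,0,0,0],[0,-0.02,0.01,0,0,0],[0,-0.02,0.02,0,0,0],[0,-0.02,0.02,0,0,0],[0,-0.015,0.02,0,0,0],[0,-0.01,0.01,0,0,0],[0,0,0,0,0,0]]'
python3 - <<'E'
from h import *
st,w=snap("pics/w8.png"); s=read_camera("side")[:,:,::-1]; t=read_camera("top")[:,:,::-1]
print(st["tcp_pos"],st["wrist_force"])
b=np.zeros((600,800,3),np.uint8); b[:300,:400]=cv2.resize(w,(400,300)); b[:300,400:]=cv2.resize(t[130:280,170:370],(400,300)); b[300:,:400]=cv2.resize(s[130:280,180:380],(400,300)); b[300:,400:]=cv2.resize(w[20:200,60:300],(400,300)); cv2.imwrite("pics/f.png",b)
# predicted wrist pixels
for n,x in (("home bar L",(-142.5,38,42)),("bar R",(-142.5,-38,42)),("roller rest",(102,0,34)),):
    p=S+ex*x[0]/1000+ey*x[1]/1000; print(n,proj("wrist",(*p,x[2]/1000),st),proj("top",(*p,x[2]/1000)))
E
```

```text
time_s: 23.85
tcp_pos: [0.5184, 0.0045, 0.0725]
eef_rot: [-0.069, 0.069, 0.704, -0.704]
wrist_force: [0.4, -0.0, -0.8]
opening: 0.529
time_s: 24.85
tcp_pos: [0.5039, -0.0752, 0.2383]
eef_rot: [0.068, -0.071, -0.703, 0.704]
wrist_force: [-0.1, 0.3, -0.1]
opening: 0.528
[ 0.5039 -0.0752  0.2383] [-0.0983  0.2782 -0.1353]
home bar L [212.643  218.3205] [288.9536 225.9879]
bar R [209.0394 150.4176] [294.3948 197.087 ]
roller rest [ 41.1467 188.4183] [199.0824 194.2005]
```

View pics/f.png

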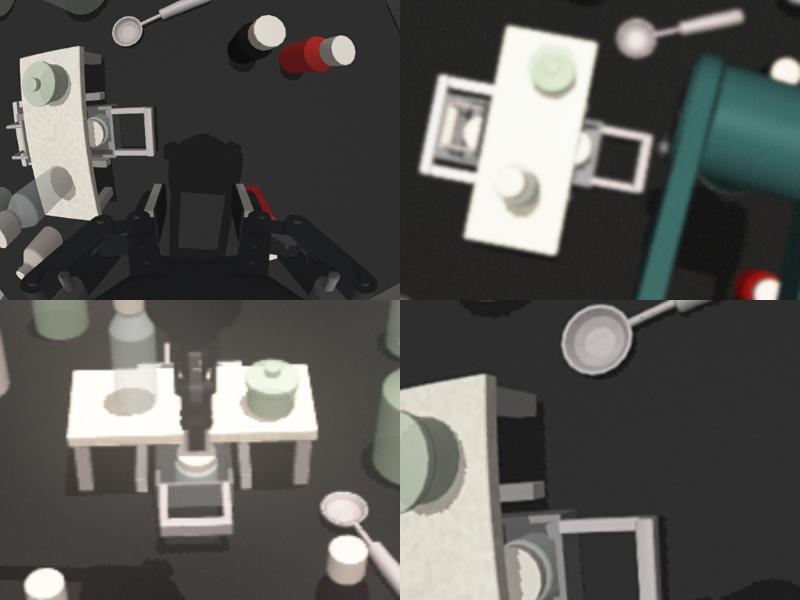

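Final composite: tray deep under the board with jars upright, bottle standing on the board, dish untouched; handle bar at wrist u≈209 (predicted home 211). A numeric check of nose and roller, before against after, before handing in.

Run:
```python
from h import *
a=cv2.imread("pics/top0.png"); t=read_camera("top")[:,:,::-1]; st=read_state()
for y in (-.02,0,.02):
  for z in (.035,):
    print("y",y,"x:",list(range(70,142,4)))
    for im in (a,t):
      q=[proj("top",(*(S+ex*k/1000+ey*y),z)) for k in range(70,142,4)]
      print(cv2.remap(cv2.cvtColor(np.ascontiguousarray(im),cv2.COLOR_BGR2GRAY),np.float32([[p[0] for p in q]]),np.float32([[p[1] for p in q]]),cv2.INTER_LINEAR)[0])
# bar profile along the bay axis
ks=range(-165,-120,3); q=[proj("top",(*(S+ex*k/1000),.042)) for k in ks]
print(list(ks)); print(cv2.remap(cv2.cvtColor(np.ascontiguousarray(t),cv2.COLOR_BGR2GRAY),np.float32([[p[0] for p in q]]),np.float32([[p[1] for p in q]]),cv2.INTER_LINEAR)[0])
```

```text
y -0.02 x: [70, 74, 78, 82, 86, 90, 94, 98, 102, 106, 110, 114, 118, 122, 126, 130, 134, 138]
[127  77  50  35  34  28  63 145 199 210 179  96  45  48 113 216 242 236]
[135 133 194 211 177 113  81  97 115 143 210 240 235 201 183 224 243 237]
y 0 x: [70, 74, 78, 82, 86, 90, 94, 98, 102, 106, 110, 114, 118, 122, 126, 130, 134, 138]
[128  81  50  36  35  29  72 170 231 239 214 115  44  53 121 217 243 232]
[133 152 232 247 248 245 227 174 153 160 209 237 238 205 182 220 242 233]
y 0.02 x: [70, 74, 78, 82, 86, 90, 94, 98, 102, 106, 110, 114, 118, 122, 126, 130, 134, 138]
[130  95 102 110 110 104 121 166 208 225 199 118  52  44 111 214 242 234]
[134 134 206 226 199 155 147 162 163 164 194 221 229 206 184 225 243 235]
[-165, -162, -159, -156, -153, -150, -147, -144, -141, -138, -135, -132, -129, -126, -123]
[ 39  37  35  37  41  72 143 205 226 216 164  91  46  38  39]
```

```bash
python3 -c "
from cell import *
print(read_state()['time_s']); print(close_job())"
```

```text
25.05
the job is handed in; nothing more can be done
None
```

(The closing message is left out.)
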